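Stack the balcony cartons in the storage stand

TASK

Build up the column of cardboard cartons in the white storage stand: first set the carton that lies on the table squarely and centred on the one already in the stand. Then take the carton that stands on end, lay it down flat on its broad face on the table and let go of it, then take it again from above and set it flat, square and centred on top, all three running lengthwise between the end panels. The cartons are thin card: grip them lightly, set them down gently rather than dropping or toppling them, do not shove the bottom carton, and leave everything else on the table where it is.

Things in the scene. Friction and masses are not known exactly. Their poses are not given: they have to be found in the camera images.
- table: White resin garden table, top at z = 0.
- stand: White resin storage stand, fixed, standing on the table: floor plate 110 x 214 mm, 15 mm thick, with an end panel 12 mm thick at each y end, rising to 185 mm above the table, 190 mm clear between them along its y axis; open towards +x, -x and above. The panels leave no room for a leaning gripper at the ends of the column. Origin: centre of the underside; z up.
- base_carton: Bottom carton of the column, loose, lying in the stand: brown card with a strip of paper tape, 66 (x) x 130 (y) x 46 (z) mm, about 0.5 kg. Origin: centre of its underside; y is its length, roughly along the stand's y.
- base_center (a point): Centre of the bottom carton, axes as the carton's.
- flat_carton: Carton lying flat on the table at the start, brown card with a strip of tape, 122 (x) x 62 (y) x 42 (z) mm, about 0.35 kg. Origin: centre of its underside; x is its length. Either of its broad faces may be up. Dents if a pad presses with more than about 60 N.
- flat_center (a point): Centre of the flat carton, axes as the carton's.
- tall_carton: Carton standing on end on the table at the start, brown card with a strip of tape, 40 (x) x 58 (y) x 112 (z) mm, about 0.28 kg. Origin: centre of the end it stands on; z is its length (up at the start), x its 40 mm thickness, y its 58 mm width. Laid flat, its 58 x 112 mm broad face is down (either one) and it is 40 mm high. Dents if a pad presses with more than about 60 N.
- tall_center (a point): Centre of the tall carton, axes as the carton's.
- pot: Brown clay training pot, 124 mm across, 75 mm high, beyond the cartons. Origin: centre of underside. Bystander.
- pliers: Aluminium jin pliers lying flat, about 180 mm long along x, 50 mm wide, 13 mm high, among the cartons. Origin near the middle of the length, underside. Bystander.
- rake: Yellow plastic hand rake lying flat, 225 mm long along its x (tines at +x, 80 mm wide), 22 mm high, at the far right. Origin: underside, about mid-length. Bystander.
- cloche: Glass cloche, 140 mm across, 173 mm high with its knob, on the left, beyond the stand. Origin: centre of underside. Bystander.
- spool: Spool of training wire lying flat, 90 mm across, 42 mm high, beyond the cartons. Origin: centre of underside. Bystander.
- oil_bottle: White plastic bottle with black cap, 60 mm across, 150 mm high, at the near left. Origin: centre of underside. Bystander.

How it is judged:
By the outcome, as a careful person would: the job done as asked, in the order asked, and still so for the second after the job is handed in, with the robot touching nothing.
It also fails if it takes over 72 s, if anything falls off the work surface, if the arm or the gripper's body presses on something with over 40 N, if the wrist force passes 120 N, or if a joint passes its speed limit or range.

ROBOT

A 7-joint arm with a two-finger parallel gripper is mounted at the origin on the work surface. World frame = base frame: x ahead of the robot, y to its left, z up, the work surface at z = 0. Lengths are in m, angles in rad, forces in N, time in s.
With the tool pointing down it reaches from about 0.35 to 0.9 m from the base axis. Payload 8.1 kg.
Tool frame: the origin (TCP) lies midway between the tips of the shut fingers; the grasp point (between the pads) lies 19 mm behind it; z points along the fingers, y is the line along which they close (so a half turn about z gives the same grasp; the last joint's range is limited). The gripper opens to 92 mm and grips with 3 to 60 N. Pads are 19 mm wide; open, the fingers measure 130 mm over their backs; the gripper's body (75 mm by 190 mm) begins 47 mm behind the grasp point.
Start: joints at [-1.284, 0.434, 0.025, 1.573, -0.012, 1.134, -0.075], TCP at [0.238, 0.578, 0.227] pointing down, gripper open.
Joint ranges: [-2.62, 2.62], [-0.44, 2.09], [-1.27, 1.32], [0.08, 2.57], [-1.32, 4.46], [0.12, 2], [-2.74, 2.74]. Speed limits (rad/s): [2.22, 2.22, 3.01, 3.01, 3.14, 3.14, 3.14].

INTERFACE

Orientations are given as a 3x3 rotation matrix whose columns are the frame's x, y, z axes.
In Python, from station import r, get_image, calibration gives the robot as it stands.
- The arm moves only by the tool apply_moves, never from a script. Its argument "deltas" is a list of rows, each a list of 7 numbers: the shift along the tool's x, y, z in units of 0.025 m (1.0 is 0.025 m), then the turn, a rotation vector about the tool's x, y, z in units of 45 degrees (1.0 is 45 degrees), then the closure, from -1 (fully open) to 1 (shut). A call has 1 to 5 rows; each row shifts and turns the commanded pose from where the row before left it, along the tool's axes as they then stand; what a row does not reach is not made up. A row lasts 1/8 s, in which the tool goes at most 62.5 mm and 10.7 degrees, less where a joint would pass 70% of its speed; a pose out of reach is approached as far as the arm can. A call with a number of a shift or a turn outside -1 to 1 is refused whole. A call with a gripper value outside its range is refused whole. The fingers move at their own pace and stop on an object; "force" is the grip in N (left out, the last holds). Time passes only in rows, so rows that do not move let the fingers close. It gives the time, the measured TCP pose, the force, the opening and the grip force at its end, in the units of the state.
- r.observe(): the state, without advancing time (a new reading comes with each control period).
- get_image(name): name is "side" or "top"; returns (picture, depth): 420x560x3 uint8, blue, green, red; 420x560 float32, m along the optical axis (not along the pixel's ray), 0 where there is no reading.
- calibration(name): a dict with "camera_matrix" (3x3 intrinsics, pixels), "camera_from_world" (4x4, takes a point from world to camera coordinates). Camera axes: x right, y down, z forward; pixel columns grow to the right and rows downward; lengths in m; the calibration is good to about 2 mm. A picture is of the moment at which its call begins. calibration takes no time and is no camera call.
- r.hand_in(): hands the job in; it is judged then, once.
The state is a dict: "time": time; "joints": joint angles; "joint_velocities": joint speeds; "joint_torque": joint torques, N m; "tcp_pos": TCP position; "eef_rot": TCP orientation; "ft_force": force on the tool from outside, world axes, zero at the start; "ft_torque": the same for the moment, N m; "gripper_width": finger opening in m; "finger_force": force on a finger pad.
Only numpy, scipy, OpenCV 4.12 (cv2) and the standard library are available. Lean on these libraries where they do the work, as an engineer would, in place of code of your own. Each camera call takes 0.05 s, during which the arm holds its last target. There are 200 camera calls.

## Working session

There is one attempt and no reset: what is moved stays moved. The work goes in short steps, Python scripts to look and compute and a tool call to move; the robot and the scene stay as the last step left them, time stands still between calls to the robot, and variables do not carry over. Pictures are saved under pics/ and viewed, at most 10 in all, crops included, and the job is handed in when it is done.

Besides the shell and the picture viewer there is one more tool, called after ">>>" as name([rows], argument=value, ...), one row to a line, values as JSON. apply_moves: Moves the arm, as the interface text tells. Shifts and turns lie within -1 to 1; 1 stands for 0.025 m of shift or 45 degrees of turn. Its arguments: {"type":"object","properties":{"deltas":{"type":"array"},"force":{"type":"number"}},"required":["deltas"]}

```bash
mkdir -p pics; python3 - <<'E'
from station import r,get_image,calibration
import cv2,numpy as np
for n in("side","top"):
    p,d=get_image(n); cv2.imwrite(f"pics/{n}0.png",p); np.savez(f"{n}0.npz",p=p,d=d)
    c=calibration(n); print(n,np.round(c["camera_matrix"],1).tolist(),np.round(c["camera_from_world"],3).tolist())
s=r.observe(); print(s["time"],s["tcp_pos"],np.round(s["eef_rot"],3).tolist(),s["gripper_width"])
E
```

```text
side [[504.9, 0.0, 282.2], [0.0, 504.9, 213.8], [0.0, 0.0, 1.0]] [[0.777, -0.629, 0.01, -0.394], [-0.382, -0.484, -0.787, 0.326], [0.5, 0.608, -0.616, 1.379], [0.0, 0.0, 0.0, 1.0]]
top [[518.8, 0.0, 278.4], [0.0, 518.8, 203.6], [0.0, 0.0, 1.0]] [[0.019, -1.0, 0.003, 0.068], [-0.996, -0.02, -0.09, 0.578], [0.09, -0.002, -0.996, 1.729], [0.0, 0.0, 0.0, 1.0]]
0.1 [0.23738995 0.57768614 0.22603717] [[-0.925, 0.38, -0.0], [0.38, 0.925, -0.001], [-0.0, -0.001, -1.0]] 0.09193178150005686
```

View pics/top0.png

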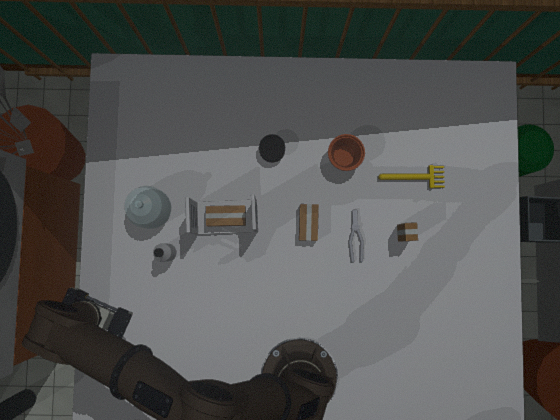

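View pics/side0.png

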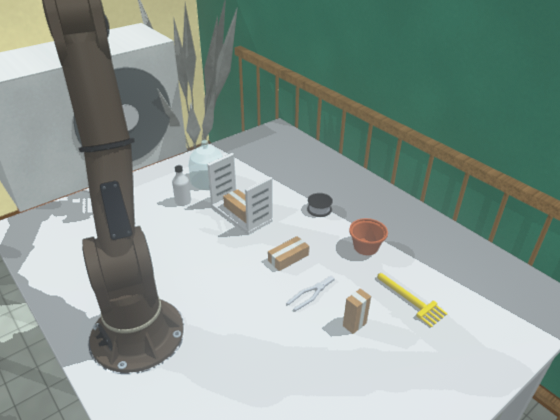

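Top view: stand centred near (222,215) with the base carton at (225,215), flat carton (309,222), tall carton (407,231), pliers (357,237) between them. Next I measure the top faces with both cameras.

```bash
cat > h.py <<'E'
from station import r,get_image,calibration
import cv2,numpy as np
def cloud(n,save=None):
    p,d=get_image(n)
    if save: cv2.imwrite(f"pics/{save}.png",p)
    return lift(n,p,d)
def lift(n,p,d):
    c=calibration(n);K=np.array(c["camera_matrix"]);T=np.array(c["camera_from_world"])
    v,u=np.mgrid[:420,:560]
    P=np.stack([(u-K[0,2])/K[0,0]*d,(v-K[1,2])/K[1,1]*d,d],-1)
    W=(P-T[:3,3])@T[:3,:3]; W[d==0]=np.nan
    return W,p
def face(W,lo,hi,z0,z1):
    "rect of points in xy box lo..hi, z0<z<z1"
    m=(W[...,0]>lo[0])&(W[...,0]<hi[0])&(W[...,1]>lo[1])&(W[...,1]<hi[1])&(W[...,2]>z0)&(W[...,2]<z1)
    Q=W[m]
    if len(Q)<8: return len(Q),
    (c,s,a)=cv2.minAreaRect((Q[:,:2]*1000).astype(np.float32))
    x,y=Q[:,:2].T; e=np.linalg.eigh(np.cov(x,y))[1][:,1]
    return len(Q),"c",np.round(c,1).tolist(),"size",np.round(s,1).tolist(),"a",round(a,1),"mean",np.round(Q.mean(0)*1000,1).tolist(),"zmed",round(float(np.median(Q[:,2]))*1000,1),"pca",round(float(np.degrees(np.arctan2(e[1],e[0])))%180,1)
E
python3 - <<'E'
from h import *
for n in("top","side"):
    q=np.load(n+"0.npz"); W,p=lift(n,q["p"],q["d"])
    if n=="top":
        for u,v in((225,215),(309,222),(407,231),(357,237),(187,215),(256,215),(222,202),(163,252),(271,148),(345,153)): print(u,v,np.round(W[v,u],3))
    t=np.load("top0.npz");Wt,_=lift("top",t["p"],t["d"])
    for nm,(u,v),h,z0,z1 in(("base",(225,215),.085,.045,.075),("flat",(309,222),.09,.03,.055),("tall",(407,231),.06,.1,.125),("plier",(357,237),.12,.006,.025),("stand-panels",(222,215),.14,.165,.2)):
        c=Wt[v,u][:2]; k=.058 if nm=="base" else h
        hy=.09 if nm=="base" else (.065 if nm in("flat","plier") else h)
        print(n,nm,face(W,(c[0]-k,c[1]-hy),(c[0]+k,c[1]+hy),z0,z1))
    for s in(-1,1):
        print("panel",s,face(W,(Wt[215,222][0]-.09,Wt[215,222][1]+s*.1-.04),(Wt[215,222][0]+.09,Wt[215,222][1]+s*.1+.04),.165,.2))
E
```

```text
225 215 [0.532 0.255 0.064]
309 222 [ 0.516 -0.024  0.041]
407 231 [ 0.49  -0.336  0.104]
357 237 [ 0.47  -0.191 -0.   ]
187 215 [0.522 0.358 0.189]
256 215 [0.53  0.15  0.125]
222 202 [0.58  0.271 0.016]
163 252 [0.407 0.44  0.13 ]
271 148 [0.763 0.108 0.046]
345 153 [ 0.76  -0.148  0.   ]
top base (784, 'c', [532.4, 254.0], 'size', [66.5, 128.8], 'a', 2.3, 'mean', [531.7, 254.9, 60.4], 'zmed', 60.6, 'pca', 92.8)
top flat (676, 'c', [516.6, -22.5], 'size', [61.7, 122.0], 'a', 88.9, 'mean', [516.3, -22.5, 41.3], 'zmed', 41.4, 'pca', 178.7)
top tall (236, 'c', [489.2, -346.7], 'size', [58.2, 41.9], 'a', 2.8, 'mean', [488.2, -346.4, 111.1], 'zmed', 111.1, 'pca', 2.3)
top plier (421, 'c', [471.6, -194.0], 'size', [126.3, 235.1], 'a', 87.9, 'mean', [471.8, -188.3, 10.3], 'zmed', 9.6, 'pca', 179.4)
top stand-panels (310, 'c', [530.3, 258.1], 'size', [108.7, 214.4], 'a', 4.0, 'mean', [529.1, 264.8, 183.1], 'zmed', 183.6, 'pca', 94.2)
panel -1 (143, 'c', [537.2, 157.3], 'size', [108.7, 12.2], 'a', 3.6, 'mean', [537.0, 156.9, 183.7], 'zmed', 183.7, 'pca', 3.9)
panel 1 (167, 'c', [523.7, 357.
[... 301 characters left out ...]
 [510.1, -26.2, 40.8], 'zmed', 41.3, 'pca', 178.7)
side tall (311, 'c', [485.3, -347.0], 'size', [63.4, 43.9], 'a', 1.1, 'mean', [482.6, -349.5, 110.5], 'zmed', 111.2, 'pca', 1.8)
side plier (353, 'c', [467.1, -206.7], 'size', [200.4, 102.1], 'a', 9.8, 'mean', [469.4, -186.9, 10.7], 'zmed', 10.7, 'pca', 3.3)
side stand-panels (388, 'c', [528.0, 256.9], 'size', [113.9, 219.5], 'a', 3.7, 'mean', [524.8, 251.6, 177.6], 'zmed', 178.4, 'pca', 93.7)
panel -1 (200, 'c', [534.2, 157.5], 'size', [113.5, 19.5], 'a', 4.3, 'mean', [531.1, 154.3, 178.0], 'zmed', 179.0, 'pca', 3.3)
panel 1 (188, 'c', [521.5, 357.1], 'size', [113.9, 19.4], 'a', 4.4, 'mean', [518.1, 355.1, 177.1], 'zmed', 177.8, 'pca', 3.9)
```

```bash
python3 - <<'E'
import cv2
p=cv2.imread("pics/top0.png")[180:270,170:430]; cv2.imwrite("pics/crop0.png",cv2.resize(p,None,fx=3,fy=3,interpolation=cv2.INTER_CUBIC))
E
```

```text
(no output)
```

View pics/crop0.png

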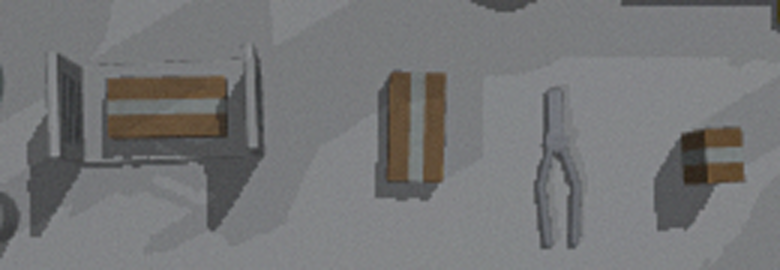

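The top view gives base carton (532, 254.5) mm with its length at 92.5°, flat carton (516.4, -22.5) at -1.2°, and tall carton (489, -346.5) with its 58 mm side at 2.5°. I go above the flat carton first.

>>> apply_moves([
  [-0.97,-0.9,0,0,0,0,-1],
  [-0.97,-0.9,0,0,0,0,-1],
  [-0.97,-0.9,0,0,0,0,-1],
  [-0.97,-0.9,0,0,0,0,-1],
  [-0.97,-0.9,0,0,0,0,-1],
], force=15)

```text
time: 0.72
tcp_pos: [0.3072, 0.4267, 0.2264]
eef_rot: [[-0.925, 0.38, -0.0], [0.38, 0.925, -0.001], [0.0, -0.001, -1.0]]
ft_force: [-0.1, 0.3, 0.5]
gripper_width: 0.0919
finger_force: 0.0
```

>>> apply_moves([
  [-0.97,-0.9,0,0,0,0,-1],
  [-0.97,-0.9,0,0,0,0,-1],
  [-0.97,-0.9,0,0,0,0,-1],
  [-0.97,-0.9,0,0,0,0,-1],
  [-0.97,-0.9,0,0,0,0,-1],
])

```text
time: 1.35
tcp_pos: [0.3765, 0.2767, 0.2265]
eef_rot: [[-0.925, 0.38, -0.0], [0.38, 0.925, -0.0], [0.0, -0.0, -1.0]]
ft_force: [-0.3, 0.3, -0.3]
gripper_width: 0.0917
finger_force: 0.0
```

>>> apply_moves([
  [-0.97,-0.9,0,0,0,0,-1],
  [-0.97,-0.9,0,0,0,0,-1],
  [-0.97,-0.9,0,0,0,0,-1],
  [-0.97,-0.9,0,0,0,0,-1],
  [-0.97,-0.9,0,0,0,0,-1],
])

```text
time: 1.98
tcp_pos: [0.4458, 0.1266, 0.2266]
eef_rot: [[-0.925, 0.38, -0.0], [0.38, 0.925, -0.0], [0.0, -0.0, -1.0]]
ft_force: [0.7, -0.0, 0.9]
gripper_width: 0.0918
finger_force: 0.0
```

>>> apply_moves([
  [-0.97,-0.9,0,0,0,0,-1],
  [-0.97,-0.9,0,0,0,-0.23,-1],
  [0,0,0,0,0,-0.23,-1],
  [0,0,0,0,0,0,-1],
])

```text
time: 2.48
tcp_pos: [0.4733, 0.0673, 0.2265]
eef_rot: [[-1.0, 0.031, -0.001], [0.031, 1.0, 0.0], [0.001, -0.0, -1.0]]
ft_force: [0.1, -0.4, -0.4]
gripper_width: 0.0917
finger_force: 0.0
```

```bash
cat >> h.py <<'E'
from scipy.spatial.transform import Rotation as R
import json
def log():
    s=r.observe(); open("log.jsonl","a").write(json.dumps({k:np.asarray(s[k]).tolist() for k in("joints","tcp_pos","eef_rot")})+"\n"); return s
def go(pos,rot):
    "print tool-frame shift (units) before/after turn and turn units"
    s=log(); A=np.array(s["eef_rot"]); d=np.array(pos)-s["tcp_pos"]
    print("t",round(s["time"],2),"tcp",np.round(s["tcp_pos"],4),"w",round(s["gripper_width"],4),"F",np.round(s["ft_force"],1),"q",np.round(s["joints"],2).tolist())
    print("shift now-axes",np.round(A.T@d/.025,2),"turn",np.round(R.from_matrix(A.T@rot).as_rotvec()/(np.pi/4),3),"shift after-turn axes",np.round(np.array(rot).T@d/.025,2))
def down(yaw):
    "tool down, y axis at yaw deg"
    a=np.radians(yaw); y=np.array([np.cos(a),np.sin(a),0]); z=np.array([0,0,-1.]); return np.stack([np.cross(y,z),y,z],1)
E
python3 -c "
from h import *
go((.5165,-.0225,.011),down(88.8))"
```

```text
t 2.48 tcp [0.4733 0.0673 0.2265] w 0.0917 F [ 0.1 -0.4 -0.4] q [-0.47, 0.19, 0.26, 1.93, -0.06, 1.02, 1.35]
shift now-axes [-1.84 -3.54  8.62] turn [-0.    -0.001 -0.012] shift after-turn axes [-1.8  -3.55  8.62]
```

>>> apply_moves([
  [-0.45,-0.89,0.8,0,0,-0.012,-1],
  [-0.45,-0.89,0.8,0,0,0,-1],
  [-0.45,-0.88,0.8,0,0,0,-1],
  [-0.45,-0.88,0.8,0,0,0,-1],
  [0,0,1,0,0,0,-1],
])

```text
time: 3.1
tcp_pos: [0.5174, -0.0232, 0.1213]
eef_rot: [[-1.0, 0.026, 0.001], [0.026, 1.0, -0.001], [-0.001, -0.001, -1.0]]
ft_force: [0.2, 0.8, -0.6]
gripper_width: 0.0916
finger_force: 0.0
```

>>> apply_moves([
  [0,0,1,0,0,0,-1],
  [0,0,1,0,0,0,-1],
  [0,0,0.5,0,0,0,-1],
  [0,0,0,0,0,0,-1],
])

```text
time: 3.6
tcp_pos: [0.516, -0.0215, 0.0587]
eef_rot: [[-1.0, 0.021, -0.002], [0.021, 1.0, -0.0], [0.002, -0.0, -1.0]]
ft_force: [-0.3, 0.1, 0.4]
gripper_width: 0.0917
finger_force: 0.0
```

```bash
python3 -c "
from h import *
go((.5165,-.0225,.011),down(88.8))"
```

```text
t 3.6 tcp [ 0.516  -0.0215  0.0587] w 0.0917 F [-0.3  0.1  0.4] q [-0.25, 0.48, 0.25, 2.03, -0.19, 0.65, 1.68]
shift now-axes [-0.02 -0.04  1.91] turn [-0.    -0.002  0.   ] shift after-turn axes [-0.02 -0.04  1.91]
```

>>> apply_moves([
  [0,-0.04,0.7,0,0,0,-1],
  [0,0,0.7,0,0,0,-1],
  [0,0,0.5,0,0,0,-1],
  [0,0,0,0,0,0,1],
  [0,0,0,0,0,0,1],
], force=15)

```text
time: 4.22
tcp_pos: [0.517, -0.0228, 0.0124]
eef_rot: [[-1.0, 0.02, 0.001], [0.02, 1.0, 0.0], [-0.001, 0.0, -1.0]]
ft_force: [-0.0, 0.1, 1.1]
gripper_width: 0.0763
finger_force: 0.0
```

>>> apply_moves([
  [0,0,0,0,0,0,1],
  [0,0,0,0,0,0,1],
  [0,0,0,0,0,0,1],
])

```text
time: 4.6
tcp_pos: [0.5169, -0.0228, 0.0123]
eef_rot: [[-1.0, 0.019, 0.001], [0.019, 1.0, 0.0], [-0.001, 0.0, -1.0]]
ft_force: [-0.4, -0.1, 7.1]
gripper_width: 0.062
finger_force: 15.0
```

>>> apply_moves([
  [0,0,-0.5,0,0,0,1],
  [0,0,-1,0,0,0,1],
  [0,0,-1,0,0,0,1],
  [0,0,-1,0,0,0.21,1],
  [0,0,-1,0,0,0.21,1],
])

```text
time: 5.22
tcp_pos: [0.516, -0.0228, 0.1255]
eef_rot: [[-0.938, 0.347, -0.0], [0.347, 0.938, 0.0], [0.001, 0.0, -1.0]]
ft_force: [-0.4, 0.4, -3.0]
gripper_width: 0.0621
finger_force: 15.0
```

>>> apply_moves([
  [0,0,-1,0,0,0.21,1],
  [0,0,-1,0,0,0.21,1],
  [0,0,-1,0,0,0.21,1],
  [0,0,-1,0,0,0.21,1],
  [0,0,-0.7,0,0,0.21,1],
])

```text
time: 5.85
tcp_pos: [0.5161, -0.0228, 0.2431]
eef_rot: [[-0.382, 0.924, 0.0], [0.924, 0.382, 0.001], [0.001, 0.0, -1.0]]
ft_force: [-0.1, 0.1, -3.5]
gripper_width: 0.0619
finger_force: 15.0
```

>>> apply_moves([
  [0,0,0,0,0,0.21,1],
  [0,0,0,0,0,0.21,1],
  [0,0,0,0,0,0,1],
])

```text
time: 6.22
tcp_pos: [0.5159, -0.0227, 0.2419]
eef_rot: [[-0.068, 0.998, -0.001], [0.998, 0.068, 0.0], [0.0, -0.001, -1.0]]
ft_force: [-0.6, 0.1, -4.0]
gripper_width: 0.0621
finger_force: 15.0
```

```bash
python3 -c "
from h import *
go((.532,.2545,.0735),down(2.7))"
```

```text
t 6.22 tcp [ 0.5159 -0.0227  0.2419] w 0.0621 F [-0.6  0.1 -4. ] q [-0.61, 0.27, 0.7, 1.85, -0.2, 1.09, 0.24]
shift now-axes [11.01  1.4   6.74] turn [-0.001 -0.     0.027] shift after-turn axes [11.04  1.17  6.73]
```

>>> apply_moves([
  [0,0,0,0,0,0.027,1],
  [0.92,0.1,0,0,0,0,1],
  [0.92,0.1,0,0,0,0,1],
  [0.92,0.1,0,0,0,0,1],
  [0.92,0.1,0,0,0,0,1],
])

```text
time: 6.85
tcp_pos: [0.5221, 0.0701, 0.2417]
eef_rot: [[-0.048, 0.999, -0.0], [0.999, 0.048, 0.0], [0.0, -0.0, -1.0]]
ft_force: [-0.0, 0.2, -4.1]
gripper_width: 0.0619
finger_force: 15.0
```

>>> apply_moves([
  [0.92,0.1,0,0,0,0,1],
  [0.92,0.1,0,0,0,0,1],
  [0.92,0.1,0,0,0,0,1],
  [0.92,0.1,0,0,0,0,1],
  [0.92,0.1,0,0,0,0,1],
])

```text
time: 7.48
tcp_pos: [0.5295, 0.1863, 0.2417]
eef_rot: [[-0.046, 0.999, -0.0], [0.999, 0.046, 0.0], [0.0, -0.0, -1.0]]
ft_force: [0.1, 0.9, -3.6]
gripper_width: 0.0621
finger_force: 15.0
```

>>> apply_moves([
  [0.92,0.1,0,0,0,0,1],
  [0.92,0.1,0,0,0,0,1],
  [0.92,0,0,0,0,0,1],
  [0,0,0,0,0,0,1],
  [0,0,0,0,0,0,1],
])

```text
time: 8.1
tcp_pos: [0.5313, 0.2539, 0.2417]
eef_rot: [[-0.046, 0.999, -0.0], [0.999, 0.046, -0.001], [-0.001, -0.0, -1.0]]
ft_force: [-0.6, 0.2, -3.3]
gripper_width: 0.0621
finger_force: 15.0
```

```bash
python3 -c "
from h import *
go((.532,.2545,.0735),down(2.7))"
```

```text
t 8.1 tcp [0.5313 0.2539 0.2417] w 0.0621 F [-0.6  0.2 -3.3] q [-0.97, 0.4, 0.62, 1.68, -0.25, 1.14, -0.24]
shift now-axes [0.03 0.03 6.73] turn [-0.     0.001 -0.002] shift after-turn axes [0.02 0.03 6.73]
```

>>> apply_moves([
  [0.02,0.03,1,0,0,0,1],
  [0,0,1,0,0,0,1],
  [0,0,1,0,0,0,1],
  [0,0,1,0,0,0,1],
  [0,0,1,0,0,0,1],
])

```text
time: 8.72
tcp_pos: [0.5324, 0.2537, 0.1163]
eef_rot: [[-0.044, 0.999, 0.001], [0.999, 0.044, -0.0], [-0.0, 0.001, -1.0]]
ft_force: [-0.0, 0.7, -3.2]
gripper_width: 0.0615
finger_force: 15.0
```

>>> apply_moves([
  [0,0,0.8,0,0,0,1],
  [0,0,0.4,0,0,0,1],
  [0,0,0.2,0,0,0,1],
  [0,0,0,0,0,0,1],
  [0,0,0,0,0,0,1],
])

```text
time: 9.35
tcp_pos: [0.5325, 0.2549, 0.0824]
eef_rot: [[-0.046, 0.999, 0.001], [0.999, 0.046, 0.001], [0.001, 0.001, -1.0]]
ft_force: [0.2, -0.7, -3.9]
gripper_width: 0.062
finger_force: 15.0
```

```bash
python3 -c "
from h import *
go((.532,.2545,.0733),down(2.7))"
```

```text
t 9.35 tcp [0.5325 0.2549 0.0824] w 0.062 F [ 0.2 -0.7 -3.9] q [-0.9, 0.57, 0.52, 1.85, -0.38, 0.82, -0.13]
shift now-axes [-0.01 -0.02  0.37] turn [ 0.001 -0.001 -0.002] shift after-turn axes [-0.01 -0.02  0.37]
```

>>> apply_moves([
  [0,0,0.15,0,0,0,1],
  [0,0,0.08,0,0,0,1],
  [0,0,0.06,0,0,0,1],
  [0,0,0.04,0,0,0,1],
  [0,0,0,0,0,0,1],
])

```text
time: 9.98
tcp_pos: [0.5321, 0.2547, 0.0735]
eef_rot: [[-0.046, 0.999, 0.0], [0.999, 0.046, 0.0], [0.0, 0.0, -1.0]]
ft_force: [0.2, 0.7, -5.2]
gripper_width: 0.0623
finger_force: 15.0
```

>>> apply_moves([
  [0,0,0.03,0,0,0,1],
  [0,0,0.03,0,0,0,1],
  [0,0,0,0,0,0,1],
])

```text
time: 10.35
tcp_pos: [0.5321, 0.2547, 0.0733]
eef_rot: [[-0.046, 0.999, 0.0], [0.999, 0.046, 0.001], [0.001, 0.0, -1.0]]
ft_force: [-5.5, -1.5, 12.5]
gripper_width: 0.0615
finger_force: 15.0
```

>>> apply_moves([
  [0,0,-0.05,0,0,0,1],
  [0,0,0,0,0,0,-1],
  [0,0,0,0,0,0,-1],
  [0,0,0,0,0,0,-1],
  [0,0,0,0,0,0,-1],
])

```text
time: 10.98
tcp_pos: [0.5321, 0.2547, 0.0732]
eef_rot: [[-0.046, 0.999, 0.0], [0.999, 0.046, 0.0], [0.0, 0.0, -1.0]]
ft_force: [-0.7, -0.4, 0.2]
gripper_width: 0.0912
finger_force: 0.0
```

>>> apply_moves([
  [0,0,-0.4,0,0,0,-1],
  [0,0,-1,0,0,0,-1],
  [0,0,-1,0,0,0,-1],
  [0,0,-1,0,0,0,-1],
  [0,0,-1,0,0,0,-1],
])

```text
time: 11.6
tcp_pos: [0.5321, 0.2546, 0.1848]
eef_rot: [[-0.046, 0.999, 0.001], [0.999, 0.046, 0.0], [0.0, 0.001, -1.0]]
ft_force: [0.0, -0.2, -0.3]
gripper_width: 0.092
finger_force: 0.0
```

>>> apply_moves([
  [0,0,-1,0,0,0,-1],
  [0,0,-1,0,0,0,-1],
  [-1,-1,0,0,0,0,-1],
  [-1,-1,0,0,0,0,-1],
  [-1,-1,0,0,0,0,-1],
])

```text
time: 12.22
tcp_pos: [0.4599, 0.1753, 0.2338]
eef_rot: [[-0.046, 0.999, 0.001], [0.999, 0.046, 0.001], [0.0, 0.001, -1.0]]
ft_force: [0.5, -0.0, -0.4]
gripper_width: 0.0917
finger_force: 0.0
```

>>> apply_moves([
  [-1,0,0,0,0,0,-1],
  [-1,0,0,0,0,0,-1],
  [-1,0,0,0,0,0,-1],
  [-1,0,0,0,0,0,-1],
  [-1,0,0,0,0,0,-1],
])

```text
time: 12.85
tcp_pos: [0.4663, 0.0504, 0.2339]
eef_rot: [[-0.046, 0.999, 0.001], [0.999, 0.046, 0.001], [0.001, 0.001, -1.0]]
ft_force: [0.5, 0.4, -0.0]
gripper_width: 0.0918
finger_force: 0.0
```

```bash
python3 - <<'E'
from h import *
go((.489,-.3465,.2),down(2.5))
W,p=cloud("top"); 
cv2.imwrite("pics/crop1.png",cv2.resize(p[170:290,150:430],None,fx=2.8,fy=2.8,interpolation=cv2.INTER_CUBIC))
print(face(W,(.47,.16),(.59,.35),.09,.12)); print(face(W,(.47,.16),(.59,.35),.05,.075))
print(face(W,(.43,-.41),(.55,-.29),.1,.125))
E
cat log.jsonl | wc -l
```

```text
t 12.85 tcp [0.4663 0.0504 0.2339] w 0.0918 F [ 0.5  0.4 -0. ] q [-0.83, 0.19, 0.72, 1.97, -0.14, 1.04, 0.0]
shift now-axes [-15.9    0.18   1.35] turn [ 0.001 -0.001  0.003] shift after-turn axes [-15.9    0.21   1.36]
(740, 'c', [528.9, 275.5], 'size', [78.8, 167.6], 'a', 12.0, 'mean', [532.8, 256.5, 102.3], 'zmed', 102.4, 'pca', 95.1)
(92, 'c', [521.2, 271.5], 'size', [63.0, 169.6], 'a', 10.6, 'mean', [514.5, 232.8, 61.1], 'zmed', 60.2, 'pca', 110.1)
(240, 'c', [489.7, -346.7], 'size', [58.0, 42.3], 'a', 1.1, 'mean', [488.2, -346.4, 110.8], 'zmed', 111.1, 'pca', 4.3)
6
```

View pics/crop1.png

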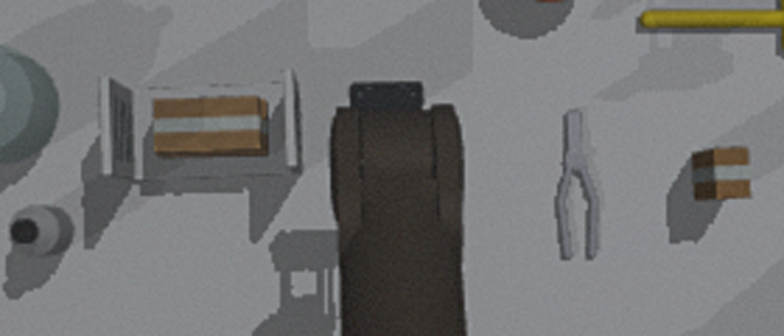

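The flat carton sits square on the base (crop: stack at about (210,127) px inside the stand), and the tall carton is untouched. I'll fit the arm kinematics from the logged poses to choose a feasible tilt for laying the tall carton down.

```bash
cat > kin.py <<'E'
from h import *
import itertools
from scipy.optimize import least_squares
lim=np.array([[-2.62,2.62],[-.44,2.09],[-1.27,1.32],[.08,2.57],[-1.32,4.46],[.12,2],[-2.74,2.74]])
def rz(a): return R.from_euler("z",a).as_matrix()
def ry(a): return R.from_euler("y",a).as_matrix()
def fk(q,p,s):
    A=rz(p[0]+s[0]*q[0])@ry(q[1])@rz(s[1]*q[2]); B=A@ry(q[3])@rz(s[2]*q[4]); C=B@ry(q[5])
    return np.array([0,0,p[1]])+A@[p[2],0,p[3]]+B@[p[4],0,p[5]]+C@[p[6],0,p[7]],C@rz(s[3]*q[6]+p[8])
def err(q,pos,rot,p,s):
    x,M=fk(q,p,s); return np.r_[x-pos,.3*R.from_matrix(M.T@rot).as_rotvec()]
E
cat > fit.py <<'E'
from kin import *
D=[json.loads(l) for l in open("log.jsonl")]
D.append(dict(joints=[-1.284,.434,.025,1.573,-.012,1.134,-.075],tcp_pos=[.238,.578,.227],eef_rot=[[-.925,.38,0],[.38,.925,0],[0,0,-1]]))
best=None
for s in itertools.product((1,-1),repeat=4):
    for b in(0,3.14):
      for c in(0,1.57,3.14,-1.57):
        o=least_squares(lambda p:np.r_[np.concatenate([err(d["joints"],d["tcp_pos"],np.array(d["eef_rot"]),p,s) for d in D]),1e-3*p[[2,4,6]]],[b,.35,0,.4,0,.4,0,.3,c],max_nfev=60)
        if best is None or o.cost<best[0]: best=(o.cost,s,o.x); 
print(best[0],best[1],np.round(best[2],4).tolist())
json.dump([best[1],best[2].tolist()],open("kin.json","w"))
E
timeout 500 python3 fit.py
```

```text
0.0002256453295033821 (-1, -1, -1, -1) [-0.0873, 0.1387, 0.0131, 0.5503, 0.0033, 0.4238, -0.0081, 0.2233, 1.4835]
```

```bash
cat > feas.py <<'E'
from kin import *
s,p=json.load(open("kin.json")); p=np.array(p)
q0=np.array(r.observe()["joints"])
def tool(dirdeg,tilt,yneg):
    "tool points down, tilted by tilt toward heading dirdeg; closing axis horizontal, perpendicular"
    a,t=np.radians(dirdeg),np.radians(tilt); z=np.array([np.cos(a)*np.sin(t),np.sin(a)*np.sin(t),-np.cos(t)])
    y=np.array([np.sin(a),-np.cos(a),0])*(-1 if yneg else 1); return np.stack([np.cross(y,z),y,z],1)
mid=lim.mean(1)
def solve(q,pos,rot):
    o=least_squares(lambda x:np.r_[err(x,pos,rot,p,s)*100,.02*(x-q)],np.clip(q,lim[:,0]+.03,lim[:,1]-.03),bounds=(lim[:,0]+.02,lim[:,1]-.02))
    return o.x,np.abs(err(o.x,pos,rot,p,s)).max()*1000
if __name__=="__main__":
  for opt,hd in(("A",-87.5),("B",92.5)):
   for t in(30,45,55):
    for yn in(0,1):
        ro=tool(hd,t,yn); g=np.array([.489,-.3465,.085]); tip=g+.019*ro[:,2]
        q,e0=solve(q0,tip+[0,0,.1],ro); q,e1=solve(q,tip,ro)
        for hf in range(0,360,45):
            q2=q.copy(); E=[]
            # lift, yaw in air to heading hf, then tilt over
            for k in range(1,7): 
                dh=((hf-hd+180)%360-180)*k/6; G=g+(np.array([.48,-.05,.2])-g)*k/6; ro=tool(hd+dh,t,yn); q2,e=solve(q2,G+.019*ro[:,2],ro);E.append(e)
            for k in range(1,10):
                ro=tool(hf,t-10*k,yn); q2,e=solve(q2,np.array([.48,-.05,.2-.17*k/9])+.019*ro[:,2],ro);E.append(e)
            if max(E)<8 and e1<8: print(opt,t,yn,hf,round(e0,1),round(e1,1),round(max(E),1),np.round(q,2),np.round(q2,2))
E
timeout 560 python3 feas.py
```

```text
A 30 0 0 0.0 0.0 0.0 [-0.35  0.83  1.1   1.98 -0.71  0.45 -2.04] [-0.32  0.91  0.48  1.7  -0.12  1.65 -1.31]
A 30 0 45 0.0 0.0 0.0 [-0.35  0.83  1.1   1.98 -0.71  0.45 -2.04] [-0.49  0.84  0.4   1.84  0.38  1.34 -1.12]
A 30 0 90 0.0 0.0 0.0 [-0.35  0.83  1.1   1.98 -0.71  0.45 -2.04] [-0.9   0.89  0.78  2.13  0.75  0.68 -0.96]
A 30 0 315 0.0 0.0 0.0 [-0.35  0.83  1.1   1.98 -0.71  0.45 -2.04] [-0.18  0.9   0.56  1.78 -0.64  1.72 -1.59]
A 30 1 0 0.0 0.0 0.0 [-0.15  0.65  0.74  1.99  0.06  0.35  0.41] [ 0.07  0.85 -0.12  1.7   0.11  1.64  1.45]
A 30 1 45 0.0 0.0 0.0 [-0.15  0.65  0.74  1.99  0.06  0.35  0.41] [ 0.1   0.85 -0.45  1.84  0.73  1.64  1.55]
A 30 1 270 0.0 0.0 0.0 [-0.15  0.65  0.74  1.99  0.06  0.35  0.41] [ 0.14  0.76  0.29  2.04 -1.08  1.38  1.24]
A 30 1 315 0.0 0.0 0.0 [-0.15  0.65  0.74  1.99  0.06  0.35  0.41] [ 0.04  0.83  0.23  1.78 -0.52  1.6   1.36]
A 45 0 315 0.0 0.0 7.2 [-0.43  0.89  1.11  2.05 -0.42  0.19 -2.39] [-0.05  0.75  0.32  1.86 -0.53  1.37 -1.76]
A 45 1 270 0.0 0.0 0.0 [-0.37  0.81  1.    2.05  0.23  0.18  0.14] [ 0.03  0.68  0.35  2.07 -1.03  1.17  1.1
[... 1734 characters left out ...]
 0.66  0.14  1.96  0.38  1.03 -1.18]
B 55 0 90 0.0 0.0 0.0 [ 0.47  0.85  0.41  1.53 -0.75  1.75  1.18] [-0.93  0.85  1.01  2.16 -0.18  0.46  0.04]
B 55 0 135 0.0 0.0 0.0 [ 0.47  0.85  0.41  1.53 -0.75  1.75  1.18] [-0.22  0.52  0.07  2.35  1.91  0.44 -1.22]
B 55 0 270 0.0 0.0 0.0 [ 0.47  0.85  0.41  1.53 -0.75  1.75  1.18] [ 1.05  1.05 -1.23  2.1   0.56  0.71  2.72]
B 55 1 90 0.0 0.0 0.0 [ 0.33  0.91  0.65  1.53 -0.85  1.86 -1.86] [-1.02  0.99  1.19  2.16 -0.57  0.54 -2.72]
B 55 1 225 0.0 0.0 3.4 [ 0.33  0.91  0.65  1.53 -0.85  1.86 -1.86] [ 0.76  0.65 -0.71  2.3  -1.3   0.14  0.72]
B 55 1 270 0.0 0.0 0.0 [ 0.33  0.91  0.65  1.53 -0.85  1.86 -1.86] [ 0.72  0.7  -0.65  2.1  -0.32  0.64  0.44]
```

Feasible choice: tool tilted 40° toward -y, gripping the 58 mm width, then a 90° roll about the closing axis with no yaw. First I travel there.

>>> apply_moves([
  [-1,0,0,0,0,0,-1],
  [-1,0,0,0,0,0,-1],
  [-1,0.1,0,0,0,0,-1],
  [-1,0.1,0,0,0,0,-1],
  [-1,0.1,0,0,0,0,-1],
])

```text
time: 13.52
tcp_pos: [0.4797, -0.0739, 0.2339]
eef_rot: [[-0.046, 0.999, 0.001], [0.999, 0.046, 0.0], [0.0, 0.001, -1.0]]
ft_force: [-0.1, -0.5, 0.1]
gripper_width: 0.0917
finger_force: 0.0
```

>>> apply_moves([
  [-1,0,0,0,0,0,-1],
  [-1,0,0,0,0,0,-1],
  [-1,0,0,0,0,0,-1],
  [-1,0,0,0,0,0,-1],
  [-1,0,0,0,0,0,-1],
])

```text
time: 14.15
tcp_pos: [0.4853, -0.1987, 0.2338]
eef_rot: [[-0.046, 0.999, 0.001], [0.999, 0.046, 0.0], [0.0, 0.001, -1.0]]
ft_force: [1.3, 0.2, 0.2]
gripper_width: 0.0916
finger_force: 0.0
```

```bash
cat > tgt.py <<'E'
from h import *
def tool(hd,tilt):
    a,t=np.radians(hd),np.radians(tilt); z=np.array([np.cos(a)*np.sin(t),np.sin(a)*np.sin(t),-np.cos(t)])
    y=np.array([-np.sin(a),np.cos(a),0]); return np.stack([np.cross(y,z),y,z],1)
E
python3 -c "
from tgt import *
M=tool(-87.5,40);G=np.array([.489,-.3415,.078]); print(M.round(3).tolist())
go(G-.06*M[:,2],M)"
```

```text
[[-0.033, 0.999, 0.028], [0.765, 0.044, -0.642], [-0.643, 0.0, -0.766]]
t 14.15 tcp [ 0.4853 -0.1987  0.2338] w 0.0916 F [1.3 0.2 0.2] q [-0.33, 0.32, 0.81, 1.85, -0.26, 1.08, 0.62]
shift now-axes [-4.17 -0.12  4.39] turn [ 0.002 -0.889  0.002] shift after-turn axes [-0.37 -0.1   6.05]
```

>>> apply_moves([
  [0,0,0,0,-0.22,0,-1],
  [0,0,0,0,-0.22,0,-1],
  [0,0,0,0,-0.22,0,-1],
  [0,0,0,0,-0.225,0,-1],
  [0,0,0,0,0,0,-1],
])

```text
time: 14.78
tcp_pos: [0.4863, -0.194, 0.2322]
eef_rot: [[-0.043, 0.999, 0.032], [0.764, 0.054, -0.642], [-0.643, -0.003, -0.766]]
ft_force: [-0.2, 0.9, 0.4]
gripper_width: 0.0915
finger_force: 0.0
```

```bash
python3 -c "
from tgt import *
M=tool(-87.5,40);G=np.array([.489,-.3415,.078])
go(G-.06*M[:,2],M)"
```

```text
t 14.78 tcp [ 0.4863 -0.194   0.2322] w 0.0915 F [-0.2  0.9  0.4] q [-0.99, 0.45, 1.08, 2.08, 0.42, 0.82, -0.2]
shift now-axes [-0.55 -0.18  6.11] turn [0.005 0.001 0.013] shift after-turn axes [-0.55 -0.15  6.11]
```

>>> apply_moves([
  [-0.55,-0.15,0.5,0.005,0,0.013,-1],
  [0,0,1,0,0,0,-1],
  [0,0,1,0,0,0,-1],
  [0,0,1,0,0,0,-1],
  [0,0,1,0,0,0,-1],
])

```text
time: 15.4
tcp_pos: [0.4841, -0.2841, 0.1562]
eef_rot: [[-0.019, 1.0, 0.025], [0.769, 0.031, -0.639], [-0.639, 0.007, -0.769]]
ft_force: [0.0, 0.1, -0.2]
gripper_width: 0.0918
finger_force: 0.0
```

>>> apply_moves([
  [0,0,1,0,0,0,-1],
  [0,0,0.5,0,0,0,-1],
  [0,0,0,0,0,0,-1],
])

```text
time: 15.78
tcp_pos: [0.485, -0.3065, 0.1273]
eef_rot: [[-0.022, 0.999, 0.024], [0.768, 0.032, -0.64], [-0.64, 0.004, -0.768]]
ft_force: [0.5, 0.4, -0.2]
gripper_width: 0.0919
finger_force: 0.0
```

```bash
python3 - <<'E'
from tgt import *
M=tool(-87.5,40);G=np.array([.489,-.3415,.078])
go(G+.019*M[:,2],M)
W,p=cloud("side"); cv2.imwrite("pics/side1.png",cv2.resize(p[150:360,230:480],None,fx=2.8,fy=2.8))
E
```

```text
t 15.78 tcp [ 0.485  -0.3065  0.1273] w 0.0919 F [ 0.5  0.4 -0.2] q [-0.63, 0.65, 0.96, 2.16, 0.39, 0.43, -0.14]
shift now-axes [0.18 0.11 3.17] turn [-0.005 -0.004 -0.015] shift after-turn axes [0.19 0.1  3.17]
```

View pics/side1.png

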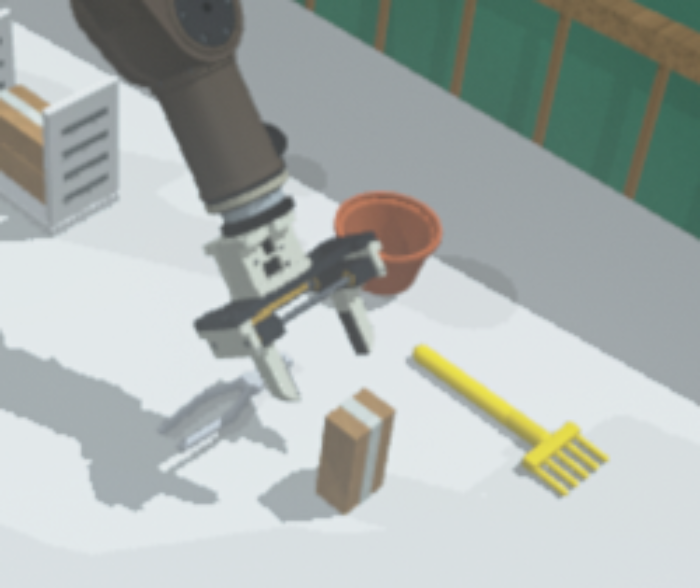

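The gripper (fingers at about (275,375) and (350,325) px) straddles the line toward the tall carton at (355,450), tilted as planned and clear of pliers and pot. Advance and grip.

>>> apply_moves([
  [0.18,0.1,0.8,0,0,-0.015,-1],
  [0,0,0.8,0,0,0,-1],
  [0,0,0.8,0,0,0,-1],
  [0,0,0.75,0,0,0,-1],
  [0,0,0,0,0,0,-1],
], force=25)

```text
time: 16.45
tcp_pos: [0.4902, -0.3518, 0.0637]
eef_rot: [[-0.037, 0.999, 0.025], [0.767, 0.044, -0.64], [-0.641, -0.004, -0.768]]
ft_force: [-0.7, 0.1, 0.6]
gripper_width: 0.0915
finger_force: 0.0
```

```bash
python3 - <<'E'
from tgt import *
M=tool(-87.5,40);G=np.array([.489,-.3415,.078])
go(G+.019*M[:,2],M)
E
```

```text
t 16.45 tcp [ 0.4902 -0.3518  0.0637] w 0.0915 F [-0.7  0.1  0.6] q [-0.47, 0.78, 0.88, 2.16, 0.39, 0.26, -0.14]
shift now-axes [-0.05 -0.03  0.06] turn [-0.004 -0.004  0.004] shift after-turn axes [-0.05 -0.03  0.06]
```

>>> apply_moves([
  [-0.05,-0.03,0.04,0,0,0,-1],
  [0,0,0,0,0,0,1],
  [0,0,0,0,0,0,1],
  [0,0,0,0,0,0,1],
  [0,0,0,0,0,0,1],
], force=25)

```text
time: 17.08
tcp_pos: [0.489, -0.3532, 0.0636]
eef_rot: [[-0.037, 0.999, 0.024], [0.767, 0.044, -0.64], [-0.641, -0.005, -0.768]]
ft_force: [-0.6, 1.5, 0.8]
gripper_width: 0.0584
finger_force: 24.8
```

>>> apply_moves([
  [0,0,0,0,0,0,1],
  [0,0,0,0,0,0,1],
])

```text
time: 17.32
tcp_pos: [0.489, -0.3533, 0.0636]
eef_rot: [[-0.037, 0.999, 0.024], [0.767, 0.044, -0.64], [-0.641, -0.005, -0.768]]
ft_force: [-3.0, 1.7, 3.6]
gripper_width: 0.0577
finger_force: 24.9
```

>>> apply_moves([
  [-0.32,0,-0.38,0,0,0,1],
  [-0.64,0,-0.77,0,0,0,1],
  [-0.8,0,-0.96,0,0,0,1],
  [-0.8,0,-0.96,0,0,0,1],
  [-0.8,0,-0.96,0,0,0,1],
])

```text
time: 17.95
tcp_pos: [0.4903, -0.353, 0.1961]
eef_rot: [[-0.037, 0.999, 0.026], [0.768, 0.045, -0.639], [-0.64, -0.003, -0.769]]
ft_force: [1.0, -0.3, -2.6]
gripper_width: 0.0579
finger_force: 24.8
```

>>> apply_moves([
  [1,0.05,-0.83,0,0,0,1],
  [1,0.05,-0.83,0,0,0,1],
  [1,0.05,-0.83,0,0,0,1],
  [1,0.05,-0.83,0,0,0,1],
  [1,0.05,-0.83,0,0,0,1],
])

```text
time: 18.58
tcp_pos: [0.4893, -0.1892, 0.1947]
eef_rot: [[-0.037, 0.999, 0.027], [0.768, 0.045, -0.639], [-0.64, -0.003, -0.769]]
ft_force: [1.5, -0.1, -2.6]
gripper_width: 0.0578
finger_force: 24.8
```

>>> apply_moves([
  [1,0.05,-0.83,0,0,0,1],
  [1,0.05,-0.83,0,0,0,1],
  [1,0.05,-0.83,0,0,0,1],
  [1,0.05,-0.83,0,0,0,1],
  [0,0,0,0,0,0,1],
])

```text
time: 19.2
tcp_pos: [0.4896, -0.0572, 0.1939]
eef_rot: [[-0.04, 0.999, 0.03], [0.768, 0.05, -0.638], [-0.639, -0.003, -0.769]]
ft_force: [-0.1, -0.4, -2.0]
gripper_width: 0.0582
finger_force: 24.8
```

```bash
python3 - <<'E'
from tgt import *
M=tool(-87.5,-50);G=np.array([.485,-.08,.15])
go(G+.019*M[:,2],M); print(M.round(3).tolist())
E
```

```text
t 19.2 tcp [ 0.4896 -0.0572  0.1939] w 0.0582 F [-0.1 -0.4 -2. ] q [-1.14, 0.55, 0.97, 2.04, 0.3, 0.92, -0.36]
shift now-axes [ 1.19 -0.22  1.93] turn [-0.005  1.994  0.009] shift after-turn axes [-1.92 -0.23  1.2 ]
[[-0.028, 0.999, -0.033], [0.642, 0.044, 0.765], [0.766, 0.0, -0.643]]
```

>>> apply_moves([
  [0,0,0,0,0.2,0,1],
  [0,0,0,0,0.2,0,1],
  [0,0,0,0,0.2,0,1],
  [0,0,0,0,0.2,0,1],
  [0,0,0,0,0.2,0,1],
])

```text
time: 19.82
tcp_pos: [0.4885, -0.0614, 0.1954]
eef_rot: [[-0.044, 0.999, -0.005], [0.994, 0.045, 0.095], [0.096, -0.0, -0.995]]
ft_force: [-0.8, -0.6, -3.4]
gripper_width: 0.0582
finger_force: 24.9
```

>>> apply_moves([
  [0,0,0,0,0.2,0,1],
  [0,0,0,0,0.2,0,1],
  [0,0,0,0,0.2,0,1],
  [0,0,0,0,0.2,0,1],
  [0,0,0,0,0.2,0,1],
])

```text
time: 20.45
tcp_pos: [0.4884, -0.0625, 0.1946]
eef_rot: [[-0.026, 0.999, -0.034], [0.638, 0.043, 0.769], [0.77, -0.001, -0.638]]
ft_force: [-0.5, 0.6, -3.0]
gripper_width: 0.0582
finger_force: 24.9
```

```bash
python3 - <<'E'
from tgt import *
M=tool(-87.5,-50);G=np.array([.485,-.05,.065])
go(G+.019*M[:,2],M); print(M.round(3).tolist())
W,p=cloud("side"); cv2.imwrite("pics/side2.png",cv2.resize(p[150:360,180:430],None,fx=2.8,fy=2.8))
E
```

```text
t 20.45 tcp [ 0.4884 -0.0625  0.1946] w 0.0582 F [-0.5  0.6 -3. ] q [0.19, 0.63, 0.49, 1.81, -0.88, 1.57, 1.12]
shift now-axes [-3.67 -0.11  4.46] turn [-0.    -0.007 -0.002] shift after-turn axes [-3.65 -0.11  4.48]
[[-0.028, 0.999, -0.033], [0.642, 0.044, 0.765], [0.766, 0.0, -0.643]]
```

View pics/side2.png

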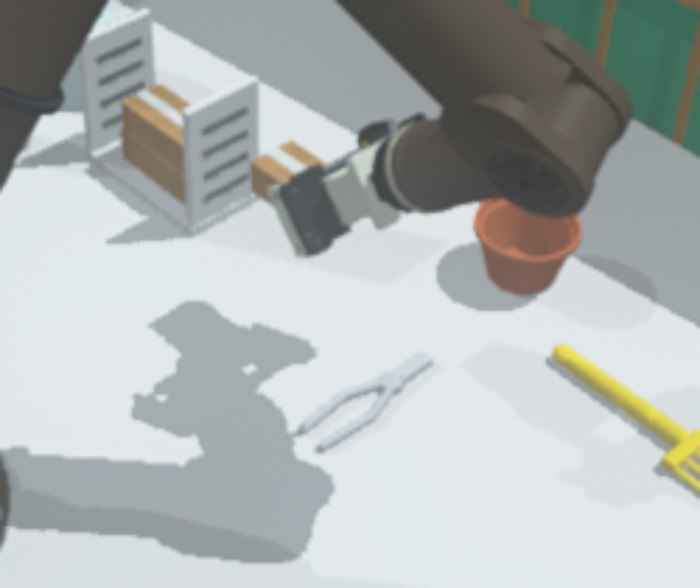

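The carton is held horizontally at (285,170) px, with arm and wrist well above everything. Lower it.

>>> apply_moves([
  [-0.73,0,0.84,0,0,0,1],
  [-0.73,0,0.84,0,0,0,1],
  [-0.73,0,0.84,0,0,0,1],
  [-0.73,0,0.84,0,0,0,1],
  [-0.73,0,0.84,0,0,0,1],
])

```text
time: 21.12
tcp_pos: [0.4868, -0.0394, 0.0559]
eef_rot: [[-0.027, 0.999, -0.036], [0.643, 0.045, 0.765], [0.766, -0.003, -0.643]]
ft_force: [0.6, -0.0, -3.1]
gripper_width: 0.0579
finger_force: 24.9
```

>>> apply_moves([
  [-0.5,0,0.55,0,0,0,1],
  [-0.2,0,0.25,0,0,0,1],
  [0,0,0,0,0,0,1],
])

```text
time: 21.5
tcp_pos: [0.4865, -0.0344, 0.0305]
eef_rot: [[-0.026, 0.999, -0.037], [0.64, 0.045, 0.767], [0.768, -0.004, -0.641]]
ft_force: [0.1, -0.3, -2.1]
gripper_width: 0.0578
finger_force: 24.9
```

```bash
python3 - <<'E'
from tgt import *
s=log(); M=np.array(s["eef_rot"])
go([s["tcp_pos"][0],s["tcp_pos"][1],.0135],tool(-87.5,-50.2))
W,p=cloud("side"); W2,_=cloud("top")
for w in(W,W2):
    m=(w[...,0]>.4)&(w[...,0]<.56)&(w[...,1]>-.03)&(w[...,1]<.045)&(w[...,2]>.035)&(w[...,2]<.12); Q=w[m]
    if len(Q)>30:
        for y in np.arange(-.03,.045,.015):
            k=Q[(Q[:,1]>y)&(Q[:,1]<y+.015)]; print(round(y,3),len(k),np.round(np.percentile(k[:,2],[50,90])*1000,1) if len(k) else "")
E
```

```text
t 21.5 tcp [ 0.4865 -0.0344  0.0305] w 0.0578 F [ 0.1 -0.3 -2.1] q [0.2, 0.86, 0.41, 1.9, -1.01, 1.35, 1.34]
shift now-axes [-0.52  0.    0.44] turn [-0.004  0.001 -0.003] shift after-turn axes [-0.52  0.    0.44]
-0.03 50 [55.2 58.1]
-0.015 71 [54.4 57.1]
0.0 76 [54.1 57.4]
0.015 64 [54.5 57.9]
0.03 3 [53.1 53.9]
-0.03 76 [55.1 60.9]
-0.015 89 [55.8 60.3]
0.0 73 [55.1 60.7]
0.015 79 [55.  60.4]
0.03 0
```

Carton is level, about 17 mm above the table. Set it down slowly.

>>> apply_moves([
  [-0.2,0,0.17,0,0,0,1],
  [-0.16,0,0.13,0,0,0,1],
  [-0.08,0,0.07,0,0,0,1],
  [-0.03,0,0.025,0,0,0,1],
  [0,0,0,0,0,0,1],
])

```text
time: 22.22
tcp_pos: [0.4863, -0.0341, 0.0152]
eef_rot: [[-0.025, 0.999, -0.037], [0.64, 0.045, 0.767], [0.768, -0.004, -0.64]]
ft_force: [-0.8, -0.5, -1.0]
gripper_width: 0.0577
finger_force: 24.9
```

>>> apply_moves([
  [-0.03,0,0.025,0,0,0,1],
  [0,0,0,0,0,0,1],
])

```text
time: 22.48
tcp_pos: [0.4864, -0.0341, 0.0151]
eef_rot: [[-0.026, 0.999, -0.037], [0.639, 0.045, 0.768], [0.769, -0.004, -0.639]]
ft_force: [-1.8, -2.6, 8.5]
gripper_width: 0.0583
finger_force: 24.9
```

>>> apply_moves([
  [0.02,0,-0.015,0,0,0,1],
  [0,0,0,0,0,0,-1],
  [0,0,0,0,0,0,-1],
  [0,0,0,0,0,0,-1],
  [0,0,0,0,0,0,-1],
])

```text
time: 23.1
tcp_pos: [0.4865, -0.034, 0.0147]
eef_rot: [[-0.026, 0.999, -0.037], [0.64, 0.045, 0.767], [0.768, -0.004, -0.64]]
ft_force: [-0.8, -0.3, -0.4]
gripper_width: 0.0905
finger_force: 0.0
```

>>> apply_moves([
  [0,0,-0.5,0,0,0,-1],
  [0,0,-1,0,0,0,-1],
  [0,0,-1,0,0,0,-1],
  [0,0,-1,0,0,0,-1],
  [0.7,0,-0.8,0,0,0,-1],
])

```text
time: 23.72
tcp_pos: [0.4897, -0.1071, 0.0978]
eef_rot: [[-0.023, 0.999, -0.036], [0.641, 0.043, 0.767], [0.767, -0.005, -0.641]]
ft_force: [0.5, -0.2, -0.2]
gripper_width: 0.0918
finger_force: 0.0
```

>>> apply_moves([
  [0.8,0,-0.7,0,-0.22,0,-1],
  [0.6,0,-0.8,0,-0.22,0,-1],
  [0.2,0,-0.8,0,-0.22,0,-1],
  [0,0,0,0,-0.22,0,-1],
  [0,0,0,0,-0.22,0,-1],
])

```text
time: 24.35
tcp_pos: [0.491, -0.1129, 0.1702]
eef_rot: [[-0.044, 0.999, -0.0], [0.999, 0.044, 0.009], [0.009, 0.0, -1.0]]
ft_force: [-0.2, 0.9, -0.6]
gripper_width: 0.092
finger_force: 0.0
```

```bash
python3 - <<'E'
from tgt import *
go([.485,-.028,.12],down(2.5))
for n in("top","side"):
    W,p=cloud(n); 
    if n=="top": cv2.imwrite("pics/crop2.png",cv2.resize(p[150:290,150:430],None,fx=2.8,fy=2.8))
    print(n,"tall",face(W,(.43,-.11),(.54,.06),.03,.05)); print(" flat",face(W,(.47,.175),(.59,.335),.09,.115))
E
```

```text
t 24.35 tcp [ 0.491  -0.1129  0.1702] w 0.092 F [-0.2  0.9 -0.6] q [-0.5, 0.37, 0.83, 1.98, -0.35, 0.94, 0.55]
shift now-axes [ 3.39 -0.09  2.04] turn [ 0.    -0.011  0.001] shift after-turn axes [ 3.4  -0.09  2.01]
top tall (573, 'c', [487.7, -26.7], 'size', [57.2, 111.7], 'a', 1.5, 'mean', [487.8, -26.7, 39.0], 'zmed', 38.9, 'pca', 93.5)
 flat (740, 'c', [533.6, 256.5], 'size', [62.7, 121.7], 'a', 3.3, 'mean', [533.1, 256.0, 102.2], 'zmed', 102.5, 'pca', 93.4)
side tall (529, 'c', [482.9, -26.4], 'size', [63.8, 117.5], 'a', 2.1, 'mean', [481.3, -30.3, 39.1], 'zmed', 39.5, 'pca', 93.4)
 flat (312, 'c', [528.9, 256.4], 'size', [66.3, 127.2], 'a', 2.3, 'mean', [520.4, 267.8, 101.8], 'zmed', 102.4, 'pca', 75.6)
```

View pics/crop2.png

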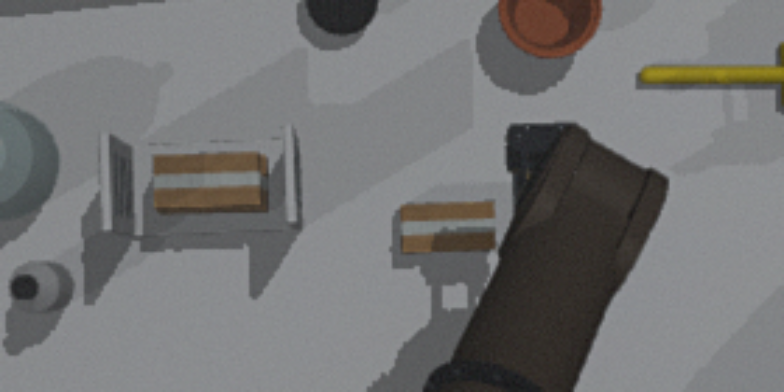

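The tall carton lies flat at (447,227) px, i.e. (487.7, -26.6) mm, and the flat carton is at (533.3, 256.3), well centred. Regrasp from above.

>>> apply_moves([
  [0.86,-0.04,0,0,-0.011,0,-1],
  [0.86,-0.04,0.5,0,0,0,-1],
  [0.86,-0.04,0.5,0,0,0,-1],
  [0.86,0,0.5,0,0,0,-1],
  [0,0,1,0,0,0,-1],
])

```text
time: 25.08
tcp_pos: [0.4837, -0.0249, 0.1053]
eef_rot: [[-0.047, 0.999, -0.004], [0.999, 0.047, 0.004], [0.004, -0.004, -1.0]]
ft_force: [-0.0, 0.2, 0.6]
gripper_width: 0.0919
finger_force: 0.0
```

>>> apply_moves([
  [0,0,1,0,0,0,-1],
  [0,0,0.8,0,0,0,-1],
  [0,0,0,0,0,0,-1],
])

```text
time: 25.45
tcp_pos: [0.4819, -0.027, 0.0596]
eef_rot: [[-0.044, 0.999, -0.008], [0.999, 0.044, 0.003], [0.003, -0.008, -1.0]]
ft_force: [0.2, 0.1, 0.1]
gripper_width: 0.0921
finger_force: 0.0
```

```bash
python3 - <<'E'
from tgt import *
go([.4875,-.0266,.011],down(3.0))
E
```

```text
t 25.45 tcp [ 0.4819 -0.027   0.0596] w 0.0921 F [0.2 0.1 0.1] q [-0.56, 0.51, 0.69, 2.13, -0.52, 0.68, 0.53]
shift now-axes [-0.    0.24  1.94] turn [-0.01  -0.004 -0.011] shift after-turn axes [0.   0.22 1.95]
```

>>> apply_moves([
  [0,0.23,0.5,-0.01,-0.004,-0.011,-1],
  [0,0,0.7,0,0,0,-1],
  [0,0,0.5,0,0,0,-1],
  [0,0,0.2,0,0,0,-1],
  [0,0,0,0,0,0,-1],
], force=15)

```text
time: 26.08
tcp_pos: [0.4889, -0.027, 0.0134]
eef_rot: [[-0.053, 0.999, 0.003], [0.999, 0.053, 0.0], [-0.0, 0.003, -1.0]]
ft_force: [-0.1, 0.1, 0.1]
gripper_width: 0.0918
finger_force: 0.0
```

```bash
python3 - <<'E'
from tgt import *
go([.4875,-.0266,.011],down(3.0))
E
```

```text
t 26.07 tcp [ 0.4889 -0.027   0.0134] w 0.0918 F [-0.1  0.1  0.1] q [-0.49, 0.59, 0.6, 2.15, -0.61, 0.58, 0.61]
shift now-axes [ 0.02 -0.05  0.1 ] turn [0.004 0.    0.001] shift after-turn axes [ 0.02 -0.05  0.1 ]
```

>>> apply_moves([
  [0,-0.05,0.05,0.004,0,0,-1],
  [0,0,0,0,0,0,1],
  [0,0,0,0,0,0,1],
  [0,0,0,0,0,0,1],
  [0,0,0,0,0,0,1],
], force=15)

```text
time: 26.7
tcp_pos: [0.4875, -0.0268, 0.0125]
eef_rot: [[-0.053, 0.999, -0.0], [0.999, 0.053, 0.0], [0.0, 0.0, -1.0]]
ft_force: [1.2, -0.5, 0.1]
gripper_width: 0.0578
finger_force: 15.0
```

>>> apply_moves([
  [0,0,0,0,0,0,1],
  [0,0,0,0,0,0,1],
  [0,0,-0.4,0,0,0,1],
  [0,0,-1,0,0,0,1],
  [0,0,-1,0,0,0,1],
])

```text
time: 27.32
tcp_pos: [0.488, -0.0271, 0.0735]
eef_rot: [[-0.053, 0.999, 0.001], [0.999, 0.053, -0.0], [-0.0, 0.001, -1.0]]
ft_force: [0.8, 0.2, -3.4]
gripper_width: 0.0577
finger_force: 15.0
```

>>> apply_moves([
  [0,0,-1,0,0,0,1],
  [0,0,-1,0,0,0,1],
  [0,0,-1,0,0,0,1],
  [0,0,-1,0,0,0,1],
  [0,0,-1,0,0,0,1],
])

```text
time: 27.95
tcp_pos: [0.4877, -0.0271, 0.1987]
eef_rot: [[-0.053, 0.999, 0.001], [0.999, 0.053, 0.0], [-0.0, 0.001, -1.0]]
ft_force: [0.2, -0.3, -2.3]
gripper_width: 0.058
finger_force: 15.0
```

>>> apply_moves([
  [0,0,-1,0,0,0,1],
  [0,0,-1,0,0,0,1],
  [0,0,0,0,0,0,1],
])

```text
time: 28.32
tcp_pos: [0.4888, -0.0272, 0.2491]
eef_rot: [[-0.053, 0.999, 0.004], [0.999, 0.053, 0.001], [0.001, 0.004, -1.0]]
ft_force: [0.3, -0.4, -3.0]
gripper_width: 0.0577
finger_force: 15.0
```

```bash
python3 - <<'E'
from tgt import *
go([.5328,.2555,.1153],down(2.9))
E
```

```text
t 28.32 tcp [ 0.4888 -0.0272  0.2491] w 0.0577 F [ 0.3 -0.4 -3. ] q [-0.79, 0.24, 0.92, 1.91, -0.21, 1.09, 0.26]
shift now-axes [11.19  2.34  5.37] turn [ 0.006 -0.001  0.003] shift after-turn axes [11.2   2.33  5.35]
```

>>> apply_moves([
  [0.9,0.2,0,0.006,0,0.003,1],
  [0.95,0.2,0,0,0,0,1],
  [0.95,0.2,0,0,0,0,1],
  [0.95,0.2,0,0,0,0,1],
  [0.95,0.2,0,0,0,0,1],
])

```text
time: 28.95
tcp_pos: [0.5063, 0.0925, 0.2465]
eef_rot: [[-0.051, 0.999, -0.005], [0.999, 0.051, -0.001], [-0.0, -0.005, -1.0]]
ft_force: [-0.1, -0.8, -2.1]
gripper_width: 0.0582
finger_force: 15.0
```

>>> apply_moves([
  [0.95,0.2,0,0,0,0,1],
  [0.95,0.2,0,0,0,0,1],
  [0.95,0.2,0,0,0,0,1],
  [0.95,0.2,0,0,0,0,1],
  [0.95,0.2,0,0,0,0,1],
])

```text
time: 29.58
tcp_pos: [0.5258, 0.2132, 0.2473]
eef_rot: [[-0.051, 0.999, -0.004], [0.999, 0.051, -0.0], [-0.0, -0.004, -1.0]]
ft_force: [1.0, 0.9, -3.1]
gripper_width: 0.0584
finger_force: 15.0
```

>>> apply_moves([
  [0.95,0.2,0,0,0,0,1],
  [0.8,0.13,0,0,0,0,1],
  [0,0,0.5,0,0,0,1],
  [0,0,0,0,0,0,1],
  [0,0,0,0,0,0,1],
])

```text
time: 30.2
tcp_pos: [0.5316, 0.2545, 0.2348]
eef_rot: [[-0.049, 0.999, -0.004], [0.999, 0.049, -0.001], [-0.0, -0.004, -1.0]]
ft_force: [0.3, -0.1, -2.1]
gripper_width: 0.058
finger_force: 15.0
```

```bash
python3 - <<'E'
from tgt import *
go([.5328,.2555,.1153],down(2.9))
E
```

```text
t 30.2 tcp [0.5316 0.2545 0.2348] w 0.058 F [ 0.3 -0.1 -2.1] q [-1.09, 0.45, 0.8, 1.69, -0.35, 1.15, -0.14]
shift now-axes [0.04 0.07 4.78] turn [-0.005  0.    -0.002] shift after-turn axes [0.04 0.05 4.78]
```

>>> apply_moves([
  [0.04,0.05,0.8,-0.005,0,0,1],
  [0,0,1,0,0,0,1],
  [0,0,1,0,0,0,1],
  [0,0,0.8,0,0,0,1],
  [0,0,0.5,0,0,0,1],
])

```text
time: 30.82
tcp_pos: [0.5326, 0.2561, 0.1318]
eef_rot: [[-0.05, 0.999, -0.0], [0.999, 0.05, -0.0], [-0.0, -0.0, -1.0]]
ft_force: [-0.0, 0.1, -2.7]
gripper_width: 0.0579
finger_force: 15.0
```

>>> apply_moves([
  [0,0,0.2,0,0,0,1],
  [0,0,0,0,0,0,1],
  [0,0,0,0,0,0,1],
])

```text
time: 31.2
tcp_pos: [0.5331, 0.2568, 0.128]
eef_rot: [[-0.051, 0.999, 0.001], [0.999, 0.051, 0.001], [0.001, 0.001, -1.0]]
ft_force: [-0.6, -0.0, -2.9]
gripper_width: 0.0574
finger_force: 15.0
```

```bash
python3 - <<'E'
from tgt import *
go([.5328,.2555,.1155],down(2.9))
E
```

```text
t 31.2 tcp [0.5331 0.2568 0.128 ] w 0.0574 F [-0.6 -0.  -2.9] q [-1.03, 0.56, 0.73, 1.81, -0.45, 0.94, -0.06]
shift now-axes [-0.05 -0.02  0.5 ] turn [ 0.001 -0.001  0.   ] shift after-turn axes [-0.05 -0.02  0.5 ]
```

>>> apply_moves([
  [-0.05,-0.02,0.2,0,0,0,1],
  [0,0,0.14,0,0,0,1],
  [0,0,0.08,0,0,0,1],
  [0,0,0.05,0,0,0,1],
  [0,0,0,0,0,0,1],
])

```text
time: 31.82
tcp_pos: [0.5323, 0.2555, 0.1156]
eef_rot: [[-0.051, 0.999, 0.0], [0.999, 0.051, 0.0], [0.0, 0.0, -1.0]]
ft_force: [0.4, -0.8, -2.3]
gripper_width: 0.058
finger_force: 15.0
```

>>> apply_moves([
  [0,0,0.03,0,0,0,1],
  [0,0,0,0,0,0,1],
])

```text
time: 32.08
tcp_pos: [0.5323, 0.2555, 0.1155]
eef_rot: [[-0.051, 0.999, 0.0], [0.999, 0.051, 0.001], [0.001, 0.0, -1.0]]
ft_force: [-4.3, -0.5, 6.6]
gripper_width: 0.0582
finger_force: 15.0
```

Contact. Release and withdraw.

>>> apply_moves([
  [0,0,-0.03,0,0,0,1],
  [0,0,0,0,0,0,-1],
  [0,0,0,0,0,0,-1],
  [0,0,0,0,0,0,-1],
  [0,0,0,0,0,0,-1],
])

```text
time: 32.7
tcp_pos: [0.5323, 0.2555, 0.1155]
eef_rot: [[-0.051, 0.999, 0.0], [0.999, 0.051, 0.0], [0.0, 0.0, -1.0]]
ft_force: [-0.9, -0.0, -0.1]
gripper_width: 0.0906
finger_force: 0.0
```

>>> apply_moves([
  [0,0,-0.4,0,0,0,-1],
  [0,0,-1,0,0,0,-1],
  [0,0,-1,0,0,0,-1],
  [0,0,-1,0,0,0,-1],
  [0,0,-1,0,0,0,-1],
])

```text
time: 33.33
tcp_pos: [0.5323, 0.2554, 0.2271]
eef_rot: [[-0.051, 0.999, 0.0], [0.999, 0.051, 0.0], [0.0, 0.0, -1.0]]
ft_force: [0.2, 0.4, 0.1]
gripper_width: 0.0919
finger_force: 0.0
```

>>> apply_moves([
  [0,0,-0.5,0,0,0,-1],
  [-1,-1,0,0,0,0,-1],
  [-1,-1,0,0,0,0,-1],
  [-1,-1,0,0,0,0,-1],
  [-1,0,0,0,0,0,-1],
])

```text
time: 33.95
tcp_pos: [0.4605, 0.1511, 0.2378]
eef_rot: [[-0.052, 0.999, -0.002], [0.999, 0.052, 0.001], [0.001, -0.002, -1.0]]
ft_force: [0.4, 0.7, 0.2]
gripper_width: 0.092
finger_force: 0.0
```

>>> apply_moves([
  [-1,0,0,0,0,0,-1],
  [-1,0,0,0,0,0,-1],
  [-1,0,0,0,0,0,-1],
  [-1,0,0,0,0,0,-1],
  [0,0,0,0,0,0,-1],
])

```text
time: 34.58
tcp_pos: [0.4673, 0.05, 0.2382]
eef_rot: [[-0.047, 0.999, -0.0], [0.999, 0.047, 0.0], [0.0, -0.0, -1.0]]
ft_force: [1.3, -0.0, 0.2]
gripper_width: 0.092
finger_force: 0.0
```

```bash
python3 - <<'E'
from tgt import *
W,p=cloud("top"); print(face(W,(.47,.175),(.59,.335),.13,.155)); print(face(W,(.47,.175),(.59,.335),.09,.115))
W,q=cloud("side"); print(face(W,(.47,.175),(.59,.335),.13,.155))
a=cv2.resize(p[150:290,150:430],(784,392)); b=cv2.resize(q[130:260,170:420],(400,208))
c=np.zeros((600,784,3),np.uint8); c[:392]=a; c[392:,:400]=b; cv2.imwrite("pics/end.png",c)
s=r.observe(); print(s["time"],s["tcp_pos"])
E
```

```text
(663, 'c', [533.8, 255.4], 'size', [58.1, 111.7], 'a', 1.5, 'mean', [533.3, 254.9, 142.5], 'zmed', 142.4, 'pca', 93.3)
(81, 'c', [532.8, 255.5], 'size', [61.0, 120.3], 'a', 3.0, 'mean', [518.5, 231.5, 103.0], 'zmed', 102.8, 'pca', 109.7)
(82, 'c', [503.2, 262.3], 'size', [100.4, 20.8], 'a', 82.2, 'mean', [503.8, 265.0, 139.3], 'zmed', 139.6, 'pca', 89.1)
34.675 [0.46738139 0.05225043 0.23799089]
```

View pics/end.png

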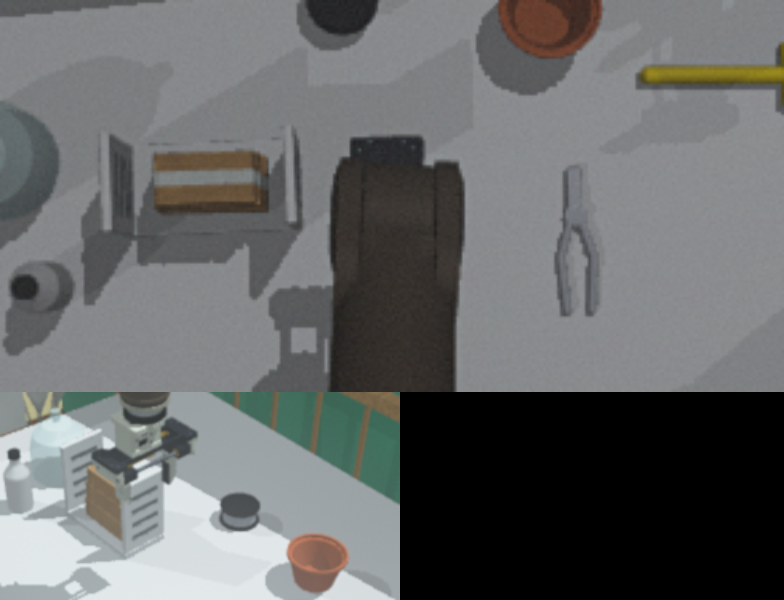

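The final picture shows the three cartons stacked square at about (210,180) px between the panels. The top carton is centred at (533.5, 255.2) mm, and the pliers, pot, rake and the rest are undisturbed. Handing in.

```bash
python3 -c "
from station import r
print(r.hand_in())"
```

```text
the job is handed in; nothing more can be done
None
```

The job is handed in: all three cartons are stacked flat, square and centred to within about 2 mm in the stand, finished at about 35 s with the arm clear and nothing else on the table seen to have moved.

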